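# Free the budgie feed carousel and hold its spout over the dish

## Task

Fill-up time for the budgies: the spout of the feed carousel has to stand over the aluminium dish, but a wooden stop rod is in the way. Pull the rod that stands between the spout and the dish up out of its holder and stand it in the tall steel cup, leaving the other rod and everything else where it is. Then turn the carousel by its central handle until the spout tip is over the middle of the dish, and finish with the gripper still closed on the handle, holding the carousel still.

Things in the scene. Friction and masses are not known exactly. Their poses are not given: they have to be found in the camera images.
- carousel: Fixed base of the feed carousel: grey plastic disc 170 mm across, 28 mm high, on the table. Origin on the turning axis at table height, z up. Its -x axis points to the front, midway between the two rod holders (at yaw 0 towards the robot).
- deck (a joint): Turning deck, a white-topped disc 190 mm across, top 46 mm above the table; on it the clear feeder tube with the spout (52 mm across, top at 116 mm), two low jars, a white pot (tops below 90 mm). Angle: 0 = spout along the base's -x, grows counter-clockwise from above, stops at -1.7 and 1.7 rad. Turns easily (0.02 N m friction), stays where left; a rod in its holder blocks the spout.
- handle (a point): Wooden bar handle on top of the carousel's central post: 64 mm long along its y, 16 mm thick along its x, 32 mm high. The point is the bar's centre, on the turning axis, 150 mm above the table; higher than everything else on the deck (next highest 116 mm). It turns with the deck: its -x axis always points the way of the spout.
- spout_tip (a point): Outer end of the feeder tube's open aluminium spout (a channel 24 mm wide, its underside 57 mm and its top 79 mm above the table), 150 mm from the turning axis; the point lies on the middle of its floor, 59 mm above the table.
- rod_a: Wooden round stop rod, 16 mm diameter, 170 mm long, about 30 g, standing upright in holder_a, on the base's +y side of the spout. Origin at the centre of its lower end, z along the rod to its upper end. It starts with its lower end 8 mm above the table, so 128 mm of it stand free above the holder (top 178 mm above the table).
- rod_b: The same rod standing in holder_b, on the base's -y side of the spout.
- holder_a (a point): Mouth centre of the round upright holder tube of rod_a: 27 mm outside, 19 mm inside diameter, rim 50 mm above the table, inside 42 mm deep. It is fixed to the base, 135 mm from the turning axis.
- holder_b (a point): The same for rod_b.
- dish: Loose shallow aluminium dish, 84 mm across, 22 mm high. Origin at the centre of its underside. It stands about 155 mm from the turning axis, beyond one of the two rods seen from the spout; the spout passes above it.
- cup: Loose tall steel cup standing empty on the table, open on top: 70 mm across the rim, 100 mm high, walls 3 mm, floor 4 mm thick. Origin at the centre of its underside. A rod let go in it leans against its rim.
- cone: Bystander: white ceramic perch cone, 64 mm across, 62 mm high, origin at the centre of its underside. It stands near the other rod.
- bell: Bystander: blue plastic bell toy, 60 mm across, 54 mm high, origin at the centre of its underside.
Not all that is in view belongs to the job. What is shaped like the rod_a but black, blue or red is not meant.

How it is judged:
By the outcome, as a careful person would: the job done as asked, in the order asked, and still so for the second after the job is handed in, while the arm keeps its last pose, push and grip.
It also fails if it takes over 48 s, if anything falls off the work surface, if the arm or the gripper's body presses on something with over 40 N, if the wrist force passes 120 N, or if a joint passes its speed limit or range.

## Robot

A 7-joint arm with a two-finger parallel gripper is mounted at the origin on the work surface. World frame = base frame: x ahead of the robot, y to its left, z up, the work surface at z = 0. Lengths are in mm, angles in degrees, forces in N, time in s.
With the tool pointing down it reaches from about 425 to 1025 mm from the base axis. Payload 3.6 kg.
Tool frame: the origin (TCP) lies midway between the tips of the shut fingers; the grasp point (between the pads) lies 19 mm behind it (manip.tcp_to_grasp is the distance from the TCP to the grasp point, in mm); z points along the fingers, y is the direction in which the jaws open and shut (so a half turn about z gives the same grasp; the last joint's range is limited). The gripper opens to 85 mm and grips with 20 to 120 N. Pads are 22 mm wide; open, the fingers measure 114 mm over their backs; the gripper's body (76 mm by 85 mm) begins 54 mm behind the grasp point. The pads swing forward as they close: fully open they stand 13 mm farther back than shut.
Start: joints at [-69.414, 33.873, 2.773, 92.16, -1.908, 54.013, -1.931], TCP at [317.173, 651.944, 231.302] pointing down, gripper open.
Joint ranges: [-153.93, 153.93], [-27.13, 128.08], [-72.61, 78.16], [10.71, 143.7], [-87.88, 267.88], [4.46, 118.87], [-176.78, 176.78]. Speed limits (degrees/s): [147.25, 147.25, 180, 180, 180, 180, 180].

## Interface

Orientations are given as [roll, pitch, yaw] about the fixed x, y, z axes, in that order (R = Rz(yaw) Ry(pitch) Rx(roll)).
In Python, from plant import manip gives the robot as it stands.
- The arm moves only by the tool send_rows, never from a script. Its argument "rows" is a list of rows, each an object of numbers: "tx", "ty", "tz": the shift along the world's x, y, z normalised to -1 to 1, where 1 is 150 mm; "twist": the turn about the world's z normalised to -1 to 1, where 1 is pi rad. In form: [{"tx": .., "ty": .., "tz": .., "twist": ..}, ...]. A call has 1 to 20 rows; each row is the pose to reach, as a shift and turn from the pose measured when the call began, turning the shorter way round; what a row does not reach only later rows make up. A row lasts 1/8 s, in which the tool goes at most 62.5 mm and 10.7 degrees, less where a joint would pass 70% of its speed; a pose out of reach is approached as far as the arm can. A call with a number of a shift or a turn outside -1 to 1 is refused whole. A call with a gripper value outside its range is refused whole. "jaw" is the closure, from 0 (fully open) to 1 (shut), set as the call begins (left out, the last holds). The fingers move at their own pace and stop on an object; "force" is the grip in N (left out, the last holds). Time passes only in rows, so rows that repeat a pose let the fingers close. It gives the time, the measured TCP pose, the force and the opening at its end, in the units of the state.
- manip.observe(): the state, without advancing time (a new reading comes with each control period).
- manip.snapshot(name): name is "scene" or "top" or "wrist"; returns a dict with "pixels" (400x640x3 uint8, red, green, blue), "z_map" (400x640 float32, mm along the optical axis (not along the pixel's ray), 0 where there is no reading), "fx", "fy", "cx", "cy" (pixels), "rvec" (rotation vector, rad) and "tvec" (3), from world to camera coordinates, as OpenCV has them. Camera axes: x right, y down, z forward; pixel columns grow to the right and rows downward; lengths in mm; the calibration is good to about 2 mm. A picture is of the moment at which its call begins.
- manip.close_job(): hands the job in, once; it reports no verdict.
Trained networks look in a picture, given as the dict that the camera call returned (one of the last four; its "shot" number tells which), for a name from the list of things; names that differ only in an ending like _2 or _b are one class to them, and where a whole thing is asked for, a point or a joint stands for the part that bears it (a point fixed in the world has none). Each returns a list of dicts, best first, with "p" (0 to 1); they miss things now and then, are a little off and sometimes report something else, mostly with a low value. They report only what shows in the picture. A call takes as long as a camera call. They do not tell look-alikes from the thing itself.
- manip.masks_of(label, picture): "mask" (400x640 bool, what is visible of it) and "rect" ([left, top, right, bottom] in pixels, round what is visible of it).
The state is a dict: "time_s": time; "joint_pos": joint angles; "qvel": joint speeds; "tau": joint torques, N m; "position": TCP position; "tcp_rot": TCP orientation; "ft_force": force on the tool from outside, world axes, zero at the start; "moment": the same for the moment, N m; "opening": opening from 0.0 (shut) to 1.0 (fully open).
Only numpy, scipy, OpenCV 4.12 (cv2) and the standard library are available. Lean on these libraries where they do the work, as an engineer would, in place of code of your own. Each camera call takes 0.05 s, during which the arm holds its last target.

## Working session

There is one attempt and no reset: what is moved stays moved. The work goes in short steps, Python scripts to look and compute and a tool call to move; the robot and the scene stay as the last step left them, time stands still between calls to the robot, and variables do not carry over. Pictures are saved under pics/ and viewed, and the job is handed in when it is done.

Besides the shell and the picture viewer there is one more tool, called in YAML: its name, and indented under it one key for each argument. send_rows: Moves the arm, as the interface text tells. Its arguments: {"type":"object","properties":{"rows":{"type":"array","items":{"type":"object","properties":{"tx":{"type":"number"},"ty":{"type":"number"},"tz":{"type":"number"},"twist":{"type":"number"}}}},"jaw":{"type":"number"},"force":{"type":"number"}},"required":["rows"]}

```bash
ls; mkdir -p pics
cat > h.py <<'E'
import numpy as np, cv2
from plant import manip
def save(s,n): cv2.imwrite(f'pics/{n}.png', cv2.cvtColor(s['pixels'],cv2.COLOR_RGB2BGR))
def cloud(s):
    z=s['z_map'].astype(float); v,u=np.mgrid[0:z.shape[0],0:z.shape[1]]
    P=np.stack([(u-s['cx'])/s['fx']*z,(v-s['cy'])/s['fy']*z,z],-1)
    R=cv2.Rodrigues(np.array(s['rvec'],float))[0]; t=np.array(s['tvec'],float).ravel()
    W=(P-t)@R; W[z<=0]=np.nan
    return W
def proj(s,p):
    K=np.array([[s['fx'],0,s['cx']],[0,s['fy'],s['cy']],[0,0,1]])
    return cv2.projectPoints(np.array(p,float).reshape(-1,1,3),np.array(s['rvec'],float),np.array(s['tvec'],float),K,None)[0][:,0]
E
python3 - <<'E'
from h import *
print(manip.observe(), manip.tcp_to_grasp)
for n in ['top','scene']:
    s=manip.snapshot(n); save(s,n+'0'); W=cloud(s)
    print(n,s['fx'],s['rvec'],s['tvec'])
    for l in ['carousel','deck','handle','spout_tip','rod_a','dish','cup','cone','bell','holder_a']:
        try:
            for d in manip.masks_of(l,s)[:4]:
                if d['p']<.2: continue
                w=W[d['mask']]; w=w[~np.isnan(w[:,0])]
                print(l,round(d['p'],2),np.round(d['rect']),len(w),np.round(np.median(w,0)),np.round(np.percentile(w,3,axis=0)),np.round(np.percentile(w,97,axis=0)))
        except Exception as e: print(l,e)
E
```

```text
pics
{'time_s': 0.0, 'joint_pos': array([-69.41333212,  33.92410685,   2.76662308,  92.23620383,
        -1.90708303,  54.01127079,  -1.93000132]), 'qvel': array([-0.00621854,  0.04230412,  0.07480047,  0.00454573,  0.00744708,
       -0.03119524,  0.01183437]), 'tau': array([ 1.43707662e-04, -5.48693669e+01,  1.54657625e+00, -1.98118508e+01,
        9.39588906e-03,  8.87127622e-03,  1.52646118e-05]), 'position': array([316.81171538, 651.20707208, 230.16232088]), 'tcp_rot': array([-1.79874709e+02,  7.32118260e-03,  1.54062797e+02]), 'ft_force': array([-0.55969779, -0.17644426, -0.44733835]), 'moment': array([ 0.04120627, -0.04953338,  0.01524499]), 'opening': 1.0025278398217343} 18.700000000000003
top 367.3523007774999 [ 2.12523068 -2.1757038   0.14866095] [ -5.3865905  535.59522647 978.82789486]
carousel 0.9 [293. 136. 360. 225.] 4087 [605. -18.  47.] [ 491. -101.    7.] [695.  58. 164.]
carousel 0.73 [294. 136. 360. 226.] 3812 [610. -19.  48.] [ 503. -103.   42.] [697.  58. 164.]
deck 0.75 [294. 136. 361. 224.] 3798 [609. -19.  48.] [ 503. -102.   43.] [696.  58. 164.]
handle 0.8 [
[... 2106 characters left out ...]
 347. 234.] 387 [506.  46. 120.] [496.  34.  48.] [510.  50. 178.]
dish 0.62 [332. 250. 371. 284.] 986 [534. 103.  11.] [504.  72.   2.] [573. 143.  23.]
cup 0.61 [224. 130. 253. 180.] 1106 [ 513. -302.   70.] [ 476. -350.    5.] [ 539. -285.  101.]
cone 0.76 [275. 191. 292. 216.] 216 [ 522. -127.   46.] [ 507. -145.   17.] [ 535. -115.   63.]
bell 0.56 [415. 310. 447. 341.] 792 [528. 317.  19.] [505. 288.   1.] [545. 337.  54.]
bell 0.31 [233. 196. 348. 287.] 7075 [627.  -0.  49.] [501. -95.   5.] [705.  65. 159.]
bell 0.27 [234. 196. 341. 284.] 6211 [627.  -7.  60.] [504. -95.  43.] [705.  65. 162.]
holder_a 0.64 [235. 193. 347. 287.] 6847 [627.  -1.  49.] [504. -94.   8.] [705.  65. 161.]
```

Run:
```python
import cv2
for n,(a,b,c,d) in {'top0':(120,280,180,470),'scene0':(110,350,200,460)}.items():
    i=cv2.imread(f'pics/{n}.png')[a:b,c:d]; f=min(800/i.shape[1],600/i.shape[0]); cv2.imwrite(f'pics/{n}_c.png',cv2.resize(i,None,fx=f,fy=f,interpolation=cv2.INTER_CUBIC)); print(f)
```

```text
2.7586206896551726
2.5
```

View pics/top0_c.png

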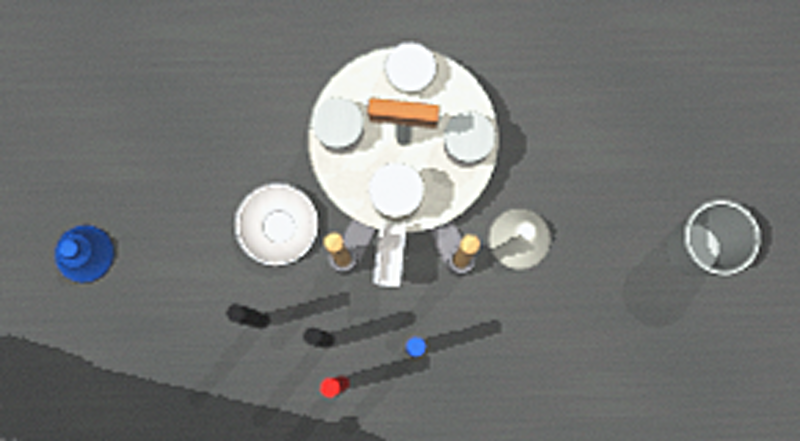

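View pics/scene0_c.png

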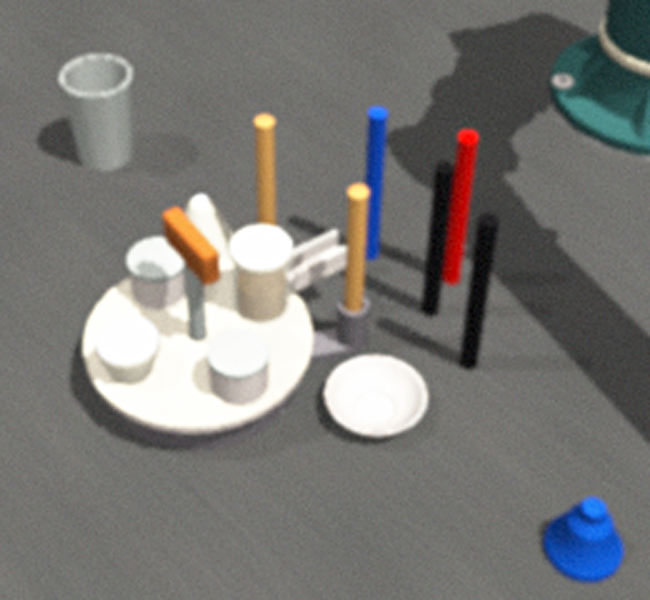

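Top view: the dish is on the left (+y), so the wooden rod at crop (333,243) stands between spout and dish, which makes it rod_a. The other wooden rod (470,243) is by the cone. The decoys (black, blue and red) stand in front, and the cup is at the far right. Next I measure precisely.

```bash
cat > meas.py <<'E'
from h import *
from scipy.optimize import least_squares
def fit(p,r=None):
    f=(lambda q:np.hypot(*(p-q[:2]).T)-(r if r else q[2]))
    return least_squares(f,[*p.mean(0),r or 40],loss='soft_l1').x
def circ_edge(p,cell=None):
    h=cv2.convexHull(p.astype(np.float32))[:,0]; return fit(h),len(h)
def sel(W,lo,hi):
    m=np.all((W>lo)&(W<hi),-1); return W[m]
def run(s):
    W=cloud(s)
    d=sel(W,[480,-130,40],[730,90,50]); r=np.hypot(*(d[:,:2]-[605,-20]).T); print('deck',circ_edge(d[r<105][:,:2]))
    hd=sel(W,[560,-90,150],[680,50,172]); 
    if len(hd)>20:
        c,sz,a=cv2.minAreaRect(hd[:,:2].astype(np.float32)); q=hd[:,:2]-hd[:,:2].mean(0); e=np.linalg.eigh(q.T@q)[1][:,1]
        print('handle',c,sz,a,'axis deg',np.degrees(np.arctan2(e[1],e[0])),np.median(hd[:,2]))
    for n,b in dict(A=(460,15,545,75),B=(460,-110,545,-50)).items():
        for z in (70,90,110,130,150,165,173):
            q=sel(W,[b[0],b[1],z-8],[b[2],b[3],z+8]); 
            if len(q)>5: print('rod',n,z,len(q),q.mean(0).round(1),np.ptp(q,axis=0).round())
    q=sel(W,[440,-390,92],[570,-240,106]); print('cup rim',fit(q[:,:2]),len(q),circ_edge(q[:,:2]))
    q=sel(W,[480,55,17],[600,170,27]); print('dish rim',fit(q[:,:2]),len(q),circ_edge(q[:,:2]))
    q=sel(W,[440,-30,52],[500,30,85]); print('spout',len(q),q.mean(0) if len(q) else 0,q.min(0),q.max(0))
E
python3 - <<'E'
from meas import *
for n in ('top','scene'):
    print(n); run(manip.snapshot(n))
E
```

```text
top
deck (array([618.63982794, -22.14323782,  94.08773899]), 50)
handle (618.751708984375, -22.219985961914062) (63.778438568115234, 16.298702239990234) 82.36223602294922 axis deg 82.93575439326683 164.60640834271348
rod A 70 6 [493.8  38.5  70.7] [ 5. 11. 12.]
rod A 130 6 [496.1  36.  127.7] [10.  8.  9.]
rod A 165 6 [495.5  36.5 166.8] [ 9. 10.  9.]
rod A 173 39 [499.3  40.6 176. ] [14. 14. 11.]
rod B 110 6 [489.4 -76.4 110.2] [ 3. 13. 11.]
rod B 165 6 [489.3 -73.9 162.7] [ 5. 10. 14.]
rod B 173 38 [494.8 -76.1 176.5] [16. 14. 15.]
cup rim [ 505.10403836 -318.24194477   32.8233151 ] 137 (array([ 505.30071673, -318.89220081,   34.23528655]), 33)
dish rim [538.2995921  108.59688147  38.70187283] 163 (array([538.60843973, 108.81254597,  40.64698045]), 32)
spout 102 [484.59625209  -4.47949849  64.97405452] [469.37644964 -16.60305763  55.99340288] [498.8952394    7.6577896   80.75645911]
scene
deck (array([618.82820662, -20.91401082,  93.57688746]), 43)
handle (621.35498046875, -20.620616912841797) (65.84701538085938, 16.77741813659668) 82.24442291259766 axis deg 83.87665756610188 164.6
[... 325 characters left out ...]
] [17. 17. 15.]
rod B 70 31 [500.4 -71.5  70.5] [13. 13. 16.]
rod B 90 33 [500.4 -71.   89.5] [13. 11. 14.]
rod B 110 41 [500.6 -71.9 110.1] [15. 15. 15.]
rod B 130 46 [500.4 -71.7 130.1] [16. 15. 16.]
rod B 150 42 [501.1 -71.6 149.8] [12. 14. 15.]
rod B 165 40 [501.2 -71.5 165.2] [12. 12. 15.]
rod B 173 61 [499.3 -73.2 174.1] [15. 17. 15.]
cup rim [ 507.1265611  -317.21830248   32.84552087] 195 (array([ 507.26281602, -317.24129064,   35.31981617]), 24)
dish rim [540.49656379 109.88194345  39.01507506] 259 (array([544.7415421 ,  93.34033806,  55.18308546]), 14)
spout 155 [486.65284194  -4.88809483  69.6117964 ] [469.20127721 -17.58476048  55.25080901] [499.843574    10.26029114  81.88674973]
```

send_rows:
  rows:
    - {"tx": 0.1, "ty": -0.33}
    - {"tx": 0.2, "ty": -0.66}
    - {"tx": 0.3, "ty": -1}
    - {"tx": 0.3, "ty": -1}
  jaw: 0

```text
invalid input at $.rows[0]: expected keys tx, ty, tz, twist
```

send_rows:
  rows:
    - {"tx": 0.1, "ty": -0.33}
    - {"tx": 0.2, "ty": -0.66}
    - {"tx": 0.3, "ty": -1}
    - {"tx": 0.3, "ty": -1}

```text
invalid input at $.rows[0]: expected keys tx, ty, tz, twist
```

send_rows:
  rows:
    - {"tx": 0.1, "ty": -0.33}
    - {"tx": 0.2, "ty": -0.66}
    - {"tx": 0.3, "ty": -1}
    - {"tx": 0.3, "ty": -1}

```text
invalid input at $.rows[0]: expected keys tx, ty, tz, twist
```

Run:
```python
from h import *
s=manip.observe()
for k in('time_s','joint_pos','position','tcp_rot','ft_force','opening'): print(k,np.round(s[k],2))
print([a for a in dir(manip) if a[0]!='_'])
```

```text
time_s 1.2
joint_pos [-69.41  33.87   2.77  92.16  -1.91  54.01  -1.93]
position [317.17 651.92 231.31]
tcp_rot [-180.      0.    154.06]
ft_force [-0.16  0.76 -0.63]
opening 1.0
['MotionError', 'close_job', 'masks_of', 'observe', 'snapshot', 'tcp_to_grasp']
```

send_rows:
  rows:
    - {"tx": 0.1, "ty": -0.33, "tz": 0, "twist": 0}
    - {"tx": 0.2, "ty": -0.66, "tz": 0, "twist": 0}
    - {"tx": 0.3, "ty": -1, "tz": 0, "twist": 0}
    - {"tx": 0.3, "ty": -1, "tz": 0, "twist": 0}
  jaw: 0

```text
time_s: 1.7
position: [365.1, 496.0, 231.4]
tcp_rot: [-179.8, 0.1, 153.6]
ft_force: [-0.5, 0.8, -0.7]
opening: 1.004
```

send_rows:
  rows:
    - {"tx": 0.1, "ty": -0.33, "tz": 0, "twist": 0}
    - {"tx": 0.2, "ty": -0.66, "tz": 0, "twist": 0}
    - {"tx": 0.3, "ty": -1, "tz": 0, "twist": 0}
    - {"tx": 0.3, "ty": -1, "tz": 0, "twist": 0}

```text
time_s: 2.2
position: [411.7, 341.6, 231.5]
tcp_rot: [-179.7, 0.2, 153.2]
ft_force: [-0.1, 0.0, -0.4]
opening: 0.999
```

send_rows:
  rows:
    - {"tx": 0.1, "ty": -0.33, "tz": 0, "twist": 0}
    - {"tx": 0.2, "ty": -0.66, "tz": 0, "twist": 0}
    - {"tx": 0.3, "ty": -1, "tz": 0, "twist": 0}
    - {"tx": 0.3, "ty": -1, "tz": 0, "twist": 0}

```text
time_s: 2.7
position: [458.2, 188.7, 231.8]
tcp_rot: [-179.7, 0.3, 152.8]
ft_force: [-1.2, 0.8, 0.0]
opening: 1.001
```

```bash
cat > st.py <<'E'
from h import *
def st():
    s=manip.observe()
    for k in('time_s','joint_pos','position','tcp_rot','ft_force','opening'): print(k,np.round(s[k],2))
    return s
if __name__=='__main__': st()
E
python3 st.py
```

```text
time_s 2.7
joint_pos [-33.21  17.51   6.64 121.45  -2.39  41.25  37.74]
position [458.25 188.72 231.82]
tcp_rot [-179.69    0.29  152.82]
ft_force [-1.19  0.81  0.  ]
opening 1.0
```

send_rows:
  rows:
    - {"tx": 0.09, "ty": -0.33, "tz": 0, "twist": 0}
    - {"tx": 0.19, "ty": -0.66, "tz": 0, "twist": 0}
    - {"tx": 0.282, "ty": -0.985, "tz": 0, "twist": 0}
    - {"tx": 0.282, "ty": -0.985, "tz": 0, "twist": 0}
    - {"tx": 0.282, "ty": -0.985, "tz": 0, "twist": 0}

```text
time_s: 3.32
position: [501.1, 43.5, 231.9]
tcp_rot: [-179.8, 0.3, 153.0]
ft_force: [-0.2, 1.1, 0.8]
opening: 1.002
```

Run:
```python
from st import *
from meas import sel
st()
s=manip.snapshot('wrist'); save(s,'w1'); W=cloud(s)
q=sel(W,[460,0,172],[545,80,185]); print(len(q),q.mean(0),q.min(0),q.max(0)) if len(q) else 0
print(proj(s,[500.5,41,178]))
for n in('scene',):
    s=manip.snapshot(n); save(s,'s1')
```

```text
time_s 3.32
joint_pos [-17.5   18.04   8.99 120.78  -3.67  41.35  56.79]
position [501.09  43.46 231.86]
tcp_rot [-179.77    0.28  152.98]
ft_force [-0.18  1.12  0.8 ]
opening 1.0
588 [498.23830788  42.2742258  178.34891349] [490.72607734  33.85013765 172.04999931] [507.09924752  49.89050771 180.64012056]
[[314.09300283 223.07135924]]
```

View pics/w1.png

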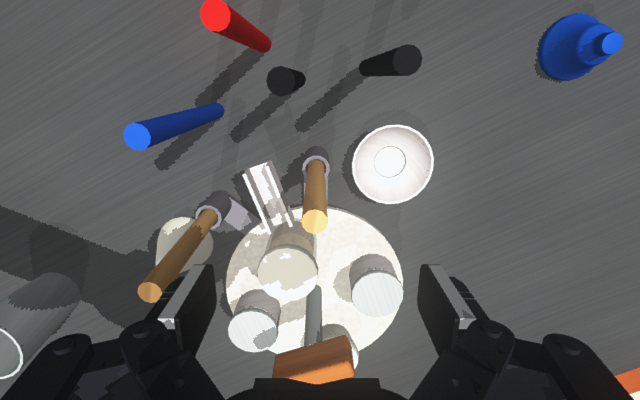

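View pics/s1.png

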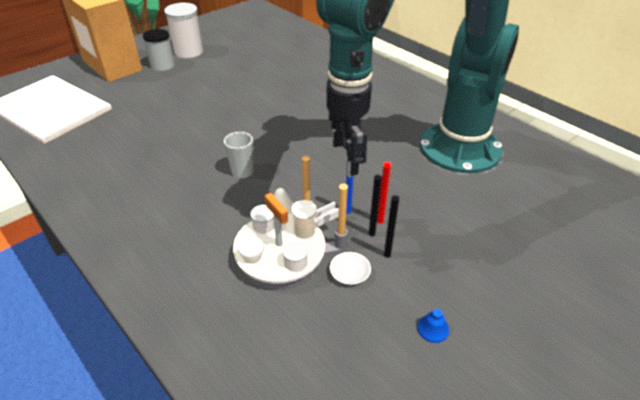

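Run:
```python
from st import *
s=manip.snapshot('wrist')
R=cv2.Rodrigues(np.array(s['rvec'],float))[0]; print(-R.T@np.array(s['tvec']), R[2])
```

```text
[426.47070839  81.16647416 374.87477786] [ 0.28420687 -0.14844952 -0.94720072]
```

send_rows:
  rows:
    - {"tx": -0.01, "ty": -0.013, "tz": -0.1, "twist": 0}
    - {"tx": -0.01, "ty": -0.013, "tz": -0.25, "twist": 0}
    - {"tx": -0.01, "ty": -0.013, "tz": -0.45, "twist": 0}
    - {"tx": -0.01, "ty": -0.013, "tz": -0.65, "twist": 0}
    - {"tx": -0.01, "ty": -0.013, "tz": -0.66, "twist": 0}
    - {"tx": -0.01, "ty": -0.013, "tz": -0.66, "twist": 0}

```text
time_s: 4.22
position: [499.0, 41.9, 132.8]
tcp_rot: [-179.7, 0.3, 153.1]
ft_force: [0.1, -0.7, -0.4]
opening: 0.999
```

Camera is well clear (143 mm above the TCP). I close on the rod now.

send_rows:
  rows:
    - {"tx": 0, "ty": 0, "tz": 0, "twist": 0}
    - {"tx": 0, "ty": 0, "tz": 0, "twist": 0}
    - {"tx": 0, "ty": 0, "tz": 0, "twist": 0}
    - {"tx": 0, "ty": 0, "tz": 0, "twist": 0}
    - {"tx": 0, "ty": 0, "tz": 0, "twist": 0}
    - {"tx": 0, "ty": 0, "tz": 0, "twist": 0}
  jaw: 1
  force: 40

```text
time_s: 4.97
position: [499.5, 42.2, 133.2]
tcp_rot: [-179.8, 0.3, 153.1]
ft_force: [0.3, -0.3, 4.6]
opening: 0.177
```

Run:
```python
from st import *
st(); s=manip.snapshot('wrist'); save(s,'w2')
```

```text
time_s 4.97
joint_pos [-15.54  26.87   7.02 125.5   -6.04  27.82  59.16]
position [499.53  42.18 133.24]
tcp_rot [-179.78    0.3   153.1 ]
ft_force [ 0.34 -0.31  4.63]
opening 0.18
```

View pics/w2.png

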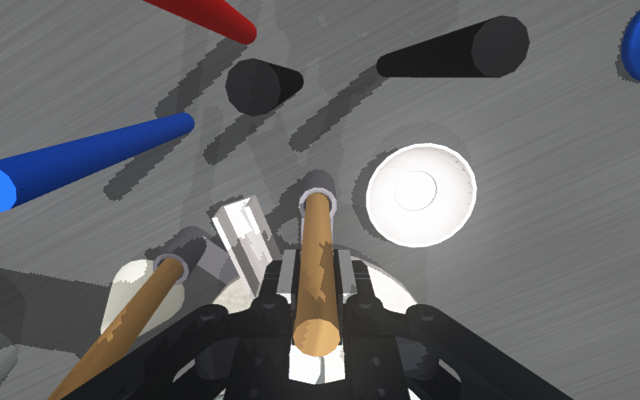

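The rod (316,300) is between the pads, and the opening of about 15 mm matches 16 mm. I lift straight up.

send_rows:
  rows:
    - {"tx": 0, "ty": 0, "tz": 0.08, "twist": 0}
    - {"tx": 0, "ty": 0, "tz": 0.2, "twist": 0}
    - {"tx": 0, "ty": 0, "tz": 0.4, "twist": 0}
    - {"tx": 0, "ty": 0, "tz": 0.6, "twist": 0}
    - {"tx": 0, "ty": 0, "tz": 0.8, "twist": 0}
    - {"tx": 0, "ty": 0, "tz": 1, "twist": 0}
    - {"tx": 0, "ty": 0, "tz": 1, "twist": 0}

```text
time_s: 5.9
position: [500.7, 42.0, 285.7]
tcp_rot: [-179.9, 0.5, 153.1]
ft_force: [0.4, -0.1, -0.6]
opening: 0.179
```

send_rows:
  rows:
    - {"tx": 0, "ty": 0, "tz": 0.2, "twist": 0}
    - {"tx": 0, "ty": 0, "tz": 0.4, "twist": 0}
    - {"tx": 0, "ty": 0, "tz": 0.4, "twist": 0}

```text
time_s: 6.28
position: [501.4, 41.9, 346.9]
tcp_rot: [180.0, 0.7, 153.1]
ft_force: [0.6, -0.6, -0.3]
opening: 0.173
```

Run:
```python
from st import *
st(); s=manip.snapshot('scene'); save(s,'s2')
```

```text
time_s 6.28
joint_pos [-19.     9.97  10.32 113.35  -1.72  56.3   55.17]
position [501.37  41.85 346.87]
tcp_rot [179.96   0.66 153.06]
ft_force [ 0.58 -0.58 -0.31]
opening 0.17
```

View pics/s2.png

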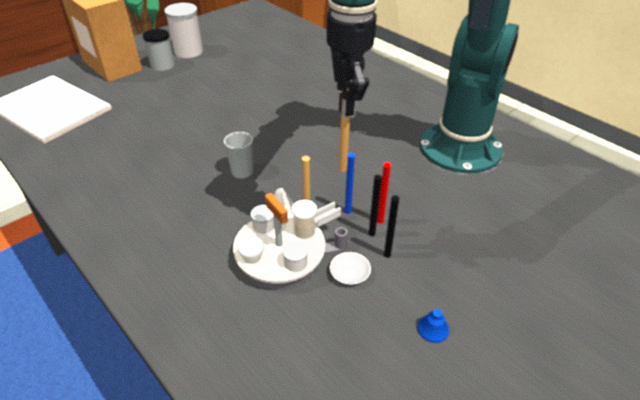

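send_rows:
  rows:
    - {"tx": 0, "ty": -0.2, "tz": 0, "twist": 0}
    - {"tx": 0, "ty": -0.5, "tz": 0, "twist": 0}
    - {"tx": 0, "ty": -0.8, "tz": 0, "twist": 0}
    - {"tx": 0, "ty": -1, "tz": 0, "twist": 0}

```text
time_s: 6.82
position: [498.4, -110.4, 343.3]
tcp_rot: [-179.8, 0.3, 152.9]
ft_force: [-0.4, 0.2, 0.3]
opening: 0.178
```

send_rows:
  rows:
    - {"tx": 0, "ty": -0.3, "tz": 0, "twist": 0}
    - {"tx": 0, "ty": -0.6, "tz": 0, "twist": 0}
    - {"tx": 0, "ty": -0.85, "tz": 0, "twist": 0}
    - {"tx": 0, "ty": -0.95, "tz": 0, "twist": 0}
    - {"tx": 0, "ty": -0.95, "tz": 0, "twist": 0}

```text
time_s: 7.45
position: [497.6, -252.8, 342.0]
tcp_rot: [-179.8, 0.1, 152.8]
ft_force: [-0.1, 0.8, 0.1]
opening: 0.179
```

send_rows:
  rows:
    - {"tx": 0.03, "ty": -0.2, "tz": 0, "twist": 0}
    - {"tx": 0.057, "ty": -0.38, "tz": 0, "twist": 0}
    - {"tx": 0.057, "ty": -0.435, "tz": 0, "twist": 0}
    - {"tx": 0.057, "ty": -0.435, "tz": 0, "twist": 0}
    - {"tx": 0.057, "ty": -0.435, "tz": 0, "twist": 0}
    - {"tx": 0.057, "ty": -0.435, "tz": 0, "twist": 0}

```text
time_s: 8.2
position: [506.4, -316.7, 342.0]
tcp_rot: [-179.8, 0.1, 152.9]
ft_force: [-0.4, -1.1, -1.4]
opening: 0.177
```

Run:
```python
from st import *
from meas import sel,fit,circ_edge
p=st()['position']
for n in('scene','top','wrist'):
    s=manip.snapshot(n); save(s,n+'3'); W=cloud(s)
    q=sel(W,[440,-390,92],[570,-240,106]); 
    if len(q): print(n,'rim',len(q),fit(q[:,:2]),fit(q[:,:2],33.5),circ_edge(q[:,:2]))
    for z in(225,240,260,280,300,320):
        q=sel(W,[460,-360,z-10],[550,-270,z+10]); 
        if len(q): print(z,len(q),q.mean(0).round(1))
```

```text
time_s 8.2
joint_pos [ 11.71  18.97  21.07 103.04  -7.64  59.26  98.57]
position [ 506.37 -316.7   342.  ]
tcp_rot [-1.7984e+02  1.2000e-01  1.5294e+02]
ft_force [-0.43 -1.1  -1.36]
opening 0.18
scene rim 194 [ 507.18020771 -317.23856795   33.13310037] [ 507.12733359 -317.27287771   33.5       ] (array([ 507.3632153 , -317.95252707,   35.25544459]), 25)
225 49 [ 510.  -312.5  226.1]
240 56 [ 510.2 -312.5  240. ]
260 56 [ 510.6 -312.2  260. ]
280 62 [ 510.5 -311.9  280. ]
300 60 [ 510.7 -312.3  300.1]
320 66 [ 510.4 -312.6  319.8]
top rim 136 [ 505.34872804 -318.26828168   32.87084943] [ 505.3201824  -318.28525626   33.5       ] (array([ 505.37016201, -318.67229835,   34.31877938]), 30)
225 23 [ 504.9 -312.7  226.4]
240 24 [ 504.5 -312.6  239.4]
260 27 [ 504.3 -312.9  259.5]
280 31 [ 505.1 -312.6  279.6]
300 31 [ 504.4 -313.   300.5]
320 22 [ 503.6 -313.1  318. ]
wrist rim 616 [ 504.10505318 -317.71645634   32.72825648] [ 504.16445136 -317.73525298   33.5       ] (array([ 504.58542599, -318.07051878,   34.51279073]), 42)
225 120 [ 500.3 -315.2  227.1]
240 162 [ 500.3 -315.1  240.3]
260 214 [ 500.4 -315.   260.3]
280 268 [ 500.4 -315.1  280.4]
300 352 [ 500.4 -315.2  300.4]
320 479 [ 500.5 -315.2  320.4]
```

View pics/wrist3.png

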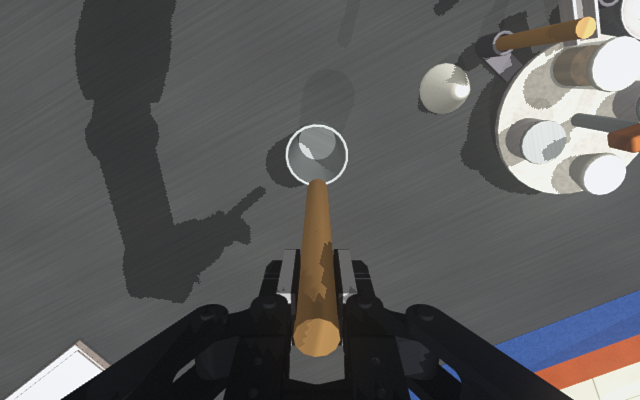

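View pics/scene3.png

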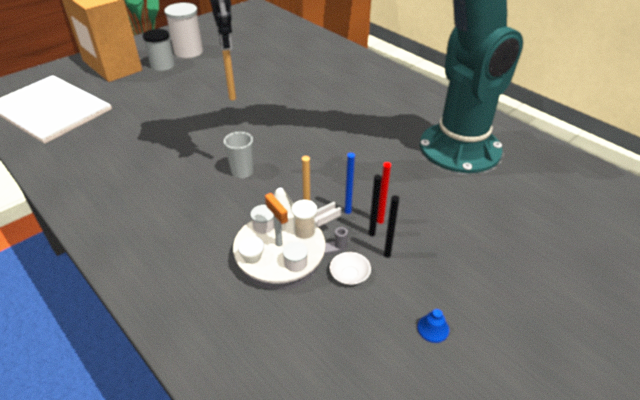

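The rod is vertical and over the middle of the cup, within about 2 mm. I lower it.

send_rows:
  rows:
    - {"tx": 0, "ty": -0.01, "tz": -0.2, "twist": 0}
    - {"tx": 0, "ty": -0.01, "tz": -0.5, "twist": 0}
    - {"tx": 0, "ty": -0.01, "tz": -0.75, "twist": 0}
    - {"tx": 0, "ty": -0.01, "tz": -0.9, "twist": 0}
    - {"tx": 0, "ty": -0.01, "tz": -1, "twist": 0}
    - {"tx": 0, "ty": -0.01, "tz": -1, "twist": 0}

```text
time_s: 9.1
position: [505.9, -318.7, 191.3]
tcp_rot: [-179.8, 0.0, 152.9]
ft_force: [-0.1, 0.4, -0.1]
opening: 0.175
```

send_rows:
  rows:
    - {"tx": 0, "ty": 0, "tz": -0.15, "twist": 0}
    - {"tx": 0, "ty": 0, "tz": -0.28, "twist": 0}
    - {"tx": 0, "ty": 0, "tz": -0.36, "twist": 0}
    - {"tx": 0, "ty": 0, "tz": -0.38, "twist": 0}
    - {"tx": 0, "ty": 0, "tz": -0.38, "twist": 0}

```text
time_s: 9.72
position: [506.4, -319.0, 134.9]
tcp_rot: [-179.8, 0.1, 152.9]
ft_force: [-0.8, 0.7, -0.6]
opening: 0.176
```

send_rows:
  rows:
    - {"tx": 0, "ty": 0, "tz": -0.02, "twist": 0}
    - {"tx": 0, "ty": 0, "tz": -0.033, "twist": 0}
    - {"tx": 0, "ty": 0, "tz": -0.033, "twist": 0}

```text
time_s: 10.1
position: [506.3, -319.0, 130.0]
tcp_rot: [-179.8, 0.1, 152.9]
ft_force: [-0.1, 0.3, 0.2]
opening: 0.172
```

send_rows:
  rows:
    - {"tx": 0, "ty": 0, "tz": 0, "twist": 0}
    - {"tx": 0, "ty": 0, "tz": 0, "twist": 0}
    - {"tx": 0, "ty": 0, "tz": 0, "twist": 0}
    - {"tx": 0, "ty": 0, "tz": 0, "twist": 0}
    - {"tx": 0, "ty": 0, "tz": 0, "twist": 0}
    - {"tx": 0, "ty": 0, "tz": 0, "twist": 0}
  jaw: 0

```text
time_s: 10.85
position: [506.3, -319.0, 130.0]
tcp_rot: [-179.8, 0.1, 152.9]
ft_force: [0.7, -0.5, 1.0]
opening: 0.996
```

Run:
```python
from st import *
st(); s=manip.snapshot('wrist'); save(s,'w4')
```

```text
time_s 10.85
joint_pos [ 16.63  33.26  15.74 113.75 -14.79  34.77 105.  ]
position [ 506.34 -318.96  130.  ]
tcp_rot [-1.7981e+02  1.0000e-01  1.5289e+02]
ft_force [ 0.75 -0.49  0.95]
opening 1.0
```

View pics/w4.png

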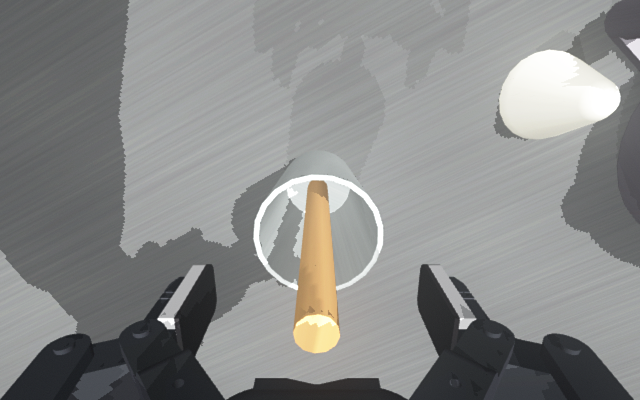

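The rod stands in the cup, free between the open fingers. I retract straight up.

send_rows:
  rows:
    - {"tx": 0, "ty": 0, "tz": 0.1, "twist": 0}
    - {"tx": 0, "ty": 0, "tz": 0.3, "twist": 0}
    - {"tx": 0, "ty": 0, "tz": 0.6, "twist": 0}
    - {"tx": 0, "ty": 0, "tz": 0.9, "twist": 0}
    - {"tx": 0, "ty": 0, "tz": 0.9, "twist": 0}

```text
time_s: 11.52
position: [508.6, -321.0, 270.2]
tcp_rot: [-179.8, 0.7, 152.9]
ft_force: [0.3, 0.1, -0.4]
opening: 0.997
```

Run:
```python
from st import *
st(); s=manip.snapshot('scene'); save(s,'s5')
```

```text
time_s 11.52
joint_pos [ 12.89  23.16  20.32 107.58 -10.04  50.31 100.91]
position [ 508.59 -320.96  270.18]
tcp_rot [-179.81    0.67  152.86]
ft_force [ 0.34  0.11 -0.38]
opening 1.0
```

View pics/s5.png

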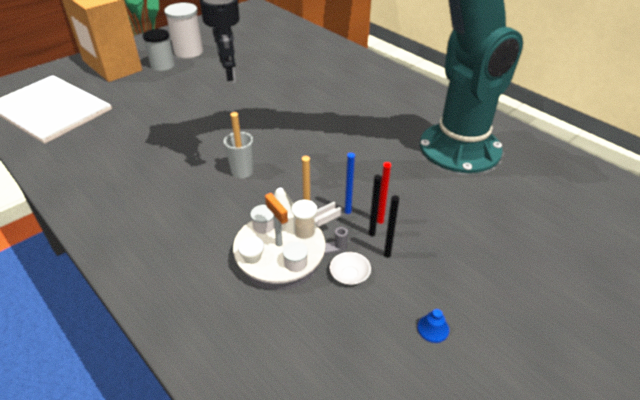

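send_rows:
  rows:
    - {"tx": 0.1, "ty": 0.25, "tz": 0, "twist": -0.05}
    - {"tx": 0.19, "ty": 0.5, "tz": 0, "twist": -0.1}
    - {"tx": 0.28, "ty": 0.75, "tz": 0, "twist": -0.15}
    - {"tx": 0.37, "ty": 1, "tz": 0, "twist": -0.2}

```text
time_s: 12.08
position: [562.1, -168.2, 266.6]
tcp_rot: [-179.7, 0.3, 116.6]
ft_force: [0.9, 0.4, -0.6]
opening: 0.998
```

send_rows:
  rows:
    - {"tx": 0.1, "ty": 0.25, "tz": -0.05, "twist": -0.05}
    - {"tx": 0.19, "ty": 0.5, "tz": -0.1, "twist": -0.1}
    - {"tx": 0.28, "ty": 0.75, "tz": -0.15, "twist": -0.15}
    - {"tx": 0.37, "ty": 0.95, "tz": -0.2, "twist": -0.18}
    - {"tx": 0.37, "ty": 0.95, "tz": -0.2, "twist": -0.186}
    - {"tx": 0.37, "ty": 0.95, "tz": -0.2, "twist": -0.186}

```text
time_s: 12.82
position: [616.6, -26.6, 236.0]
tcp_rot: [-179.6, 0.4, 83.1]
ft_force: [-0.6, -0.1, 0.2]
opening: 1.003
```

Run:
```python
from st import *
from meas import sel
st()
for n in('wrist','top','scene'):
    s=manip.snapshot(n); save(s,n+'6'); W=cloud(s)
    hd=sel(W,[570,-80,161],[680,40,170]); 
    if len(hd)<20: print(n,len(hd)); continue
    c,sz,a=cv2.minAreaRect(hd[:,:2].astype(np.float32)); q=hd[:,:2]-hd[:,:2].mean(0); e=np.linalg.eigh(q.T@q)[1][:,1]
    print(n,len(hd),c,sz,a,'axis',np.degrees(np.arctan(e[1]/e[0])),hd.mean(0))
    if n!='wrist':
        q=sel(W,[480,55,17],[600,170,27])
        from meas import fit; print('dish',fit(q[:,:2]),fit(q[:,:2],40))
```

```text
time_s 12.82
joint_pos [-26.56  29.76  35.59 107.16 -21.54  50.37  12.63]
position [616.64 -26.59 235.98]
tcp_rot [-179.61    0.38   83.09]
ft_force [-0.57 -0.07  0.17]
opening 1.0
wrist 2352 (618.6510009765625, -20.794445037841797) (63.540470123291016, 15.926916122436523) 82.62451171875 axis 82.46969759243116 [618.74812088 -18.74155223 166.38179747]
top 21 (614.6458129882812, -50.098060607910156) (7.450040340423584, 14.589340209960938) 88.21360778808594 axis -9.706700124967378 [615.50848406 -49.45954125 164.32640634]meas.py:5: RuntimeWarning: Mean of empty slice.
  return least_squares(f,[*p.mean(0),r or 40],loss='soft_l1').x
  ret = um.true_divide(
Traceback (most recent call last):
  File "meas.py", line 5, in fit
    return least_squares(f,[*p.mean(0),r or 40],loss='soft_l1').x
           ~~~~~~~~~~~~~^^^^^^^^^^^^^^^^^^^^^^^^^^^^^^^^^^^^^^^
ValueError: Initial guess is outside of provided bounds
```

View pics/wrist6.png

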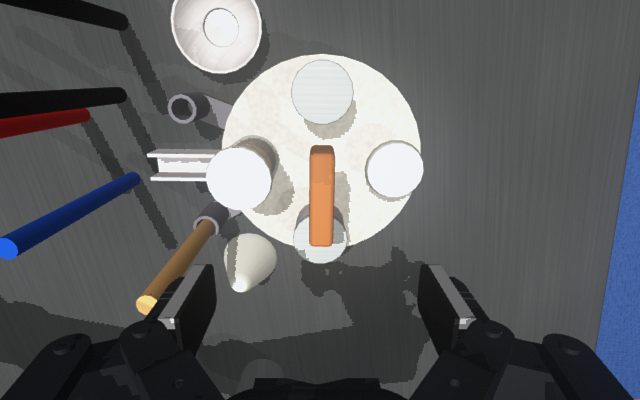

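send_rows:
  rows:
    - {"tx": 0.014, "ty": 0.035, "tz": -0.1, "twist": 0}
    - {"tx": 0.014, "ty": 0.035, "tz": -0.3, "twist": 0}
    - {"tx": 0.014, "ty": 0.035, "tz": -0.5, "twist": 0}
    - {"tx": 0.014, "ty": 0.035, "tz": -0.65, "twist": 0}
    - {"tx": 0.014, "ty": 0.035, "tz": -0.7, "twist": 0}
    - {"tx": 0.014, "ty": 0.035, "tz": -0.7, "twist": 0}
    - {"tx": 0.014, "ty": 0.035, "tz": -0.7, "twist": 0}

```text
time_s: 13.8
position: [619.6, -22.7, 132.6]
tcp_rot: [-179.8, 0.3, 82.9]
ft_force: [0.8, -0.5, 0.8]
opening: 1.001
```

send_rows:
  rows:
    - {"tx": -0.006, "ty": 0.009, "tz": -0.01, "twist": 0}
    - {"tx": -0.006, "ty": 0.009, "tz": -0.01, "twist": 0}
    - {"tx": -0.006, "ty": 0.009, "tz": -0.01, "twist": 0}
    - {"tx": -0.006, "ty": 0.009, "tz": -0.01, "twist": 0}
    - {"tx": -0.006, "ty": 0.009, "tz": -0.01, "twist": 0}
    - {"tx": -0.006, "ty": 0.009, "tz": -0.01, "twist": 0}
    - {"tx": -0.006, "ty": 0.009, "tz": -0.01, "twist": 0}
  jaw: 1
  force: 40

```text
time_s: 14.68
position: [619.8, -21.4, 131.4]
tcp_rot: [-179.9, 0.3, 82.9]
ft_force: [2.7, 0.2, 1.7]
opening: 0.179
```

Run:
```python
from st import *
st(); s=manip.snapshot('wrist'); save(s,'w7')
```

```text
time_s 14.68
joint_pos [-22.79  37.01  30.   111.14 -27.82  39.26  17.16]
position [619.8  -21.44 131.43]
tcp_rot [-179.9     0.34   82.94]
ft_force [2.74 0.18 1.71]
opening 0.18
```

View pics/w7.png

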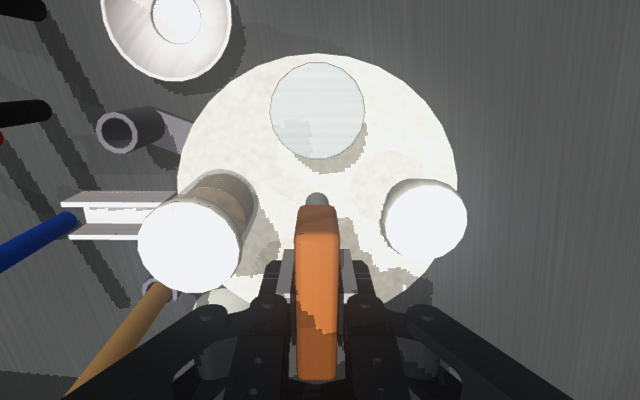

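Handle is held (opening .179, about 15 mm). I turn clockwise, stopping a little short.

send_rows:
  rows:
    - {"tx": 0, "ty": 0, "tz": 0, "twist": -0.015}
    - {"tx": 0, "ty": 0, "tz": 0, "twist": -0.04}
    - {"tx": 0, "ty": 0, "tz": 0, "twist": -0.07}
    - {"tx": 0, "ty": 0, "tz": 0, "twist": -0.1}
    - {"tx": 0, "ty": 0, "tz": 0, "twist": -0.13}
    - {"tx": 0, "ty": 0, "tz": 0, "twist": -0.16}
    - {"tx": 0, "ty": 0, "tz": 0, "twist": -0.19}
    - {"tx": 0, "ty": 0, "tz": 0, "twist": -0.22}
    - {"tx": 0, "ty": 0, "tz": 0, "twist": -0.245}
    - {"tx": 0, "ty": 0, "tz": 0, "twist": -0.26}
    - {"tx": 0, "ty": 0, "tz": 0, "twist": -0.27}
    - {"tx": 0, "ty": 0, "tz": 0, "twist": -0.27}
    - {"tx": 0, "ty": 0, "tz": 0, "twist": -0.27}

```text
time_s: 16.35
position: [619.6, -21.3, 131.4]
tcp_rot: [-179.9, 0.3, 34.4]
ft_force: [1.3, 1.1, 2.2]
opening: 0.18
```

```bash
cat > chk.py <<'E'
from st import *
from meas import sel,fit
import sys
y=st()['tcp_rot'][2]
for n in('wrist','top','scene'):
    s=manip.snapshot(n); save(s,n+sys.argv[1]); W=cloud(s)
    q=sel(W,[480,45,17],[610,190,27])
    if len(q)>30: 
        f=fit(q[:,:2],40); print(n,'dish',f[:2].round(1),len(q),'az',np.degrees(np.arctan2(f[1]+21.4,f[0]-619)).round(1))
    q=sel(W,[450,0,52],[640,170,84]); d=q[:,:2]-[619,-21.4]; r=np.hypot(*d.T); a=np.degrees(np.arctan2(d[:,1],d[:,0]))
    m=(r>108)&(r<156)&(abs(a-125)<20)
    if m.sum(): print(n,'spout az',m.sum(),np.median(a[m]).round(1),(np.percentile(a[m],[2,98]).mean()).round(1),'rmax',r[m].max().round(1))
print('tip pred az', y+90)
E
python3 chk.py 8
```

```text
time_s 16.35
joint_pos [-30.66  41.15  43.22 111.33 -40.13  44.13 -19.68]
position [619.63 -21.27 131.44]
tcp_rot [-179.88    0.34   34.35]
ft_force [1.35 1.1  2.19]
opening 0.18
wrist dish [537.8 107.9] 1840 az 122.1
wrist spout az 3200 125.3 123.8 rmax 152.4
top dish [539.5 108.7] 97 az 121.4
top spout az 161 123.6 124.8 rmax 149.2
scene dish [541.  110.3] 219 az 120.6
scene spout az 338 119.6 123.1 rmax 149.2
tip pred az 124.35028601623765
```

View pics/wrist8.png

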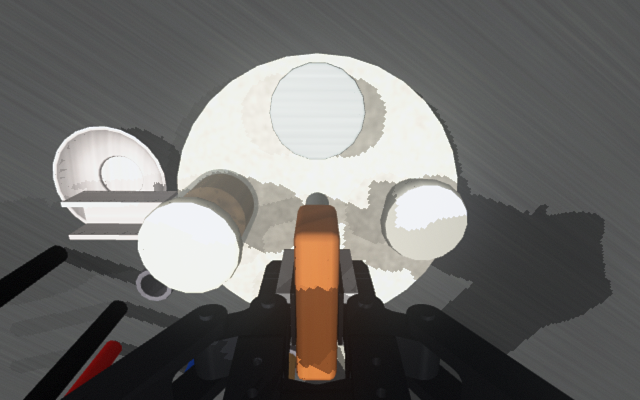

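The spout is still about 3° short of the dish's azimuth of 121.4°. I turn the rest.

send_rows:
  rows:
    - {"tx": 0, "ty": 0, "tz": 0, "twist": -0.008}
    - {"tx": 0, "ty": 0, "tz": 0, "twist": -0.0165}
    - {"tx": 0, "ty": 0, "tz": 0, "twist": -0.0165}
    - {"tx": 0, "ty": 0, "tz": 0, "twist": -0.0165}
    - {"tx": 0, "ty": 0, "tz": 0, "twist": -0.0165}

```text
time_s: 17.12
position: [619.6, -21.3, 131.5]
tcp_rot: [-179.9, 0.3, 31.4]
ft_force: [1.5, 0.8, 2.2]
opening: 0.185
```

```bash
python3 chk.py 9
python3 - <<'E'
import cv2
i=cv2.imread('pics/top9.png')[120:280,180:470]; cv2.imwrite('pics/top9_c.png',cv2.resize(i,None,fx=2.75,fy=2.75,interpolation=cv2.INTER_CUBIC))
E
```

```text
time_s 17.12
joint_pos [-31.09  41.46  44.   111.34 -40.85  44.5  -21.96]
position [619.62 -21.26 131.46]
tcp_rot [-179.87    0.34   31.38]
ft_force [1.47 0.79 2.24]
opening 0.18
wrist dish [538.  107.9] 1771 az 122.1
wrist spout az 3201 122.3 120.8 rmax 151.1
top dish [539.2 108.7] 96 az 121.5
top spout az 159 120.5 121.8 rmax 149.2
scene dish [541.1 109.9] 226 az 120.7
scene spout az 339 117.1 120.1 rmax 149.9
tip pred az 121.37591389859136
```

View pics/top9_c.png

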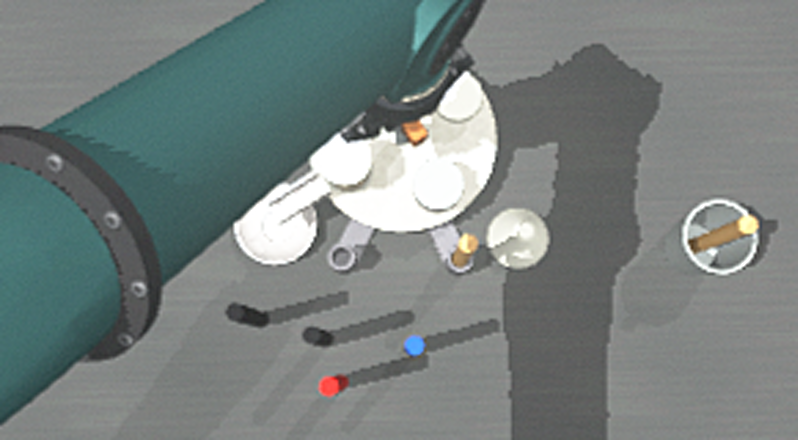

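View pics/scene9.png

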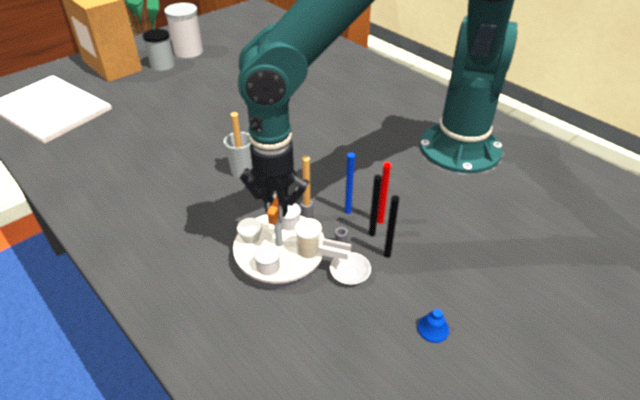

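The scene view shows the spout (335,248) over the dish (350,268). The rod is in the cup (236,130), and rod B, the cone and the decoys are unmoved. I hand in.

```bash
python3 -c "
from plant import manip
print(manip.close_job())"
```

```text
the job is handed in; nothing more can be done
None
```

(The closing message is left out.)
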